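# Find the unlocked key tray, draw it out and flag it

### The arm

A 6-joint arm with a two-finger parallel gripper is mounted at the origin on the work surface. World frame = base frame: x ahead of the robot, y to its left, z up, the work surface at z = 0. Lengths are in m, angles in rad, forces in N, time in s.
With the tool pointing down it reaches from about 0.3 to 0.85 m from the base axis. Payload 5.4 kg.
Tool frame: the origin (TCP) lies midway between the tips of the shut fingers; the grasp point (between the pads) lies 19 mm behind it; z points along the fingers, y is the line along which they close (so a half turn about z gives the same grasp; the last joint's range is limited). The gripper opens to 85 mm and grips with 20 to 120 N. Pads are 22 mm wide; open, the fingers measure 114 mm over their backs; the gripper's body (76 mm by 85 mm) begins 54 mm behind the grasp point. The pads swing forward as they close: fully open they stand 13 mm farther back than shut.
Start: joints at [-1.383, 0.158, 1.597, -0, 1.386, -0.21], TCP at [0.223, -0.53, 0.206] pointing down, gripper open.
Joint ranges: [-2.91, 2.91], [-0.94, 2.29], [0.18, 2.7], [-1.29, 4.43], [0.17, 2.64], [-3, 3]. Speed limits (rad/s): [2.57, 2.57, 3.14, 3.14, 3.14, 3.14].

### API

Orientations are given as [roll, pitch, yaw] about the fixed x, y, z axes, in that order (R = Rz(yaw) Ry(pitch) Rx(roll)).
In Python, from bench import state, get_image, calibration, hand_in, look_for, spot_point gives the robot as it stands.
- The arm moves only by the tool move_arm, never from a script. Its argument "increments" is a list of rows, each a list of 5 numbers: the opening, from 0 (shut) to 1 (fully open), then the shift along the tool's x, y, z scaled (see below), then the turn about the tool's z scaled (see below). In form: [[claw, x, y, z, twist], ...]. A call has 1 to 10 rows; each row shifts and turns the commanded pose from where the row before left it, along the tool's axes as they then stand; what a row does not reach is not made up. The controller multiplies each number of a shift by 15 cm and each number of a turn by 45 degrees. A row lasts 1/10 s, in which the tool goes at most 50 mm and 8.59 degrees, less where a joint would pass 70% of its speed; a pose out of reach is approached as far as the arm can. A call with a number of a shift or a turn outside -1 to 1 is refused whole. A call with a gripper value outside its range is refused whole. The fingers move at their own pace and stop on an object; the grip force is fixed at half the most. Time passes only in rows, so rows that do not move let the fingers close. It gives the time, the measured TCP pose, the force, the opening and the grip force at its end, in the units of the state.
- state(): the state, without advancing time (a new reading comes with each control period).
- get_image(name): name is "side" or "top"; returns the picture (400x640x3 uint8, red, green, blue); there is no depth.
- calibration(name): a dict with "fx", "fy", "cx", "cy" (pixels), "rvec" (rotation vector, rad) and "tvec" (3), from world to camera coordinates, as OpenCV has them. Camera axes: x right, y down, z forward; pixel columns grow to the right and rows downward; lengths in m; the calibration is good to about 2 mm. A picture is of the moment at which its call begins. calibration takes no time and is no camera call.
- hand_in(): hands the job in; it is judged then, once.
Trained networks look in the newest picture that a camera, given by its name, has taken for a name from the list of things; names that differ only in an ending like _2 or _b are one class to them, and where a whole thing is asked for, a point or a joint stands for the part that bears it (a point fixed in the world has none). Each returns a list of dicts, best first, with "score" (0 to 1); they miss things now and then, are a little off and sometimes report something else, mostly with a low value. They report only what shows in the picture. A call takes as long as a camera call.
- look_for(label, camera): "xy" ([column, row] in pixels, amid what is visible of it).
- spot_point(label, camera): "xy" ([column, row] in pixels: a listed point, or the origin of a listed thing).
The state is a dict: "time": time; "joint_positions": joint angles; "joint_velocities": joint speeds; "effort": joint torques, N m; "position": TCP position; "tool_rot": TCP orientation; "ft_force": force on the tool from outside, world axes, zero at the start; "moment": the same for the moment, N m; "finger_gap": opening from 0.0 (shut) to 1.0 (fully open); "grasp_force": force on a finger pad.
Only numpy, scipy, OpenCV 4.12 (cv2) and the standard library are available. Lean on these libraries where they do the work, as an engineer would, in place of code of your own. Each camera call takes 0.05 s, during which the arm holds its last target. There are 200 camera calls.

### The job

One of the three trays in the low pine key cabinet has been left unlocked, and which one cannot be seen: find it by tugging the trays gently by their pull bars, without forcing a locked one. Pull the unlocked tray all the way out to its stop, and then slide the red pointer on top of the cabinet to the green mark of that tray. Leave the tray out and the other things on the shelf and cabinet where they are.

Things in the scene. Friction and masses are not known exactly. Their poses are not given: they have to be found in the camera images.
- cabinet: low pine cabinet fixed to the blue shelf, 200 (x) x 370 (y) x 95 (z) mm; origin centre of underside; x runs from front (x = -100 mm, faces the robot) to back, y to its left, z up. Three identical trays side by side in its front at y = -100, 0, +100 mm, each with a green mark above it on the top's front edge. Pointer track on the top along y at x = -45 mm.
- tray_right (a joint): how far the right-hand (-y) tray, yellow dot is out of the cabinet (towards the cabinet's -x), m: 0 closed, 0.110 at its stop. A free tray runs with about 2 N of friction and stays where it is left. A locked tray comes out only about 3 mm.
- tray_right_handle (a point): middle of the pull bar of the right-hand (-y) tray, yellow dot: steel bar 10 mm thick, 72 mm long along the cabinet's y, held by a leg at each end; its centre line is 40 mm before the tray front (free gap behind it 35 mm, 62 mm between legs), 65 mm above the shelf. Tray 160 mm long, 88 mm wide. Axes as the cabinet's.
- tray_middle (a joint): how far the middle tray, white dot is out of the cabinet (towards the cabinet's -x), m: 0 closed, 0.110 at its stop. A free tray runs with about 2 N of friction and stays where it is left. A locked tray comes out only about 3 mm.
- tray_middle_handle (a point): middle of the pull bar of the middle tray, white dot: steel bar 10 mm thick, 72 mm long along the cabinet's y, held by a leg at each end; its centre line is 40 mm before the tray front (free gap behind it 35 mm, 62 mm between legs), 65 mm above the shelf. Tray 160 mm long, 88 mm wide. Axes as the cabinet's.
- tray_left (a joint): how far the left-hand (+y) tray, blue dot is out of the cabinet (towards the cabinet's -x), m: 0 closed, 0.110 at its stop. A free tray runs with about 2 N of friction and stays where it is left. A locked tray comes out only about 3 mm.
- tray_left_handle (a point): middle of the pull bar of the left-hand (+y) tray, blue dot: steel bar 10 mm thick, 72 mm long along the cabinet's y, held by a leg at each end; its centre line is 40 mm before the tray front (free gap behind it 35 mm, 62 mm between legs), 65 mm above the shelf. Tray 160 mm long, 88 mm wide. Axes as the cabinet's.
- pointer (a joint): place of the red pointer on its track, m, growing to the cabinet's left (+y): 0 at the right end of the track, 0.07 at the green mark of the right tray, 0.17 of the middle tray, 0.27 of the left tray, 0.30 at the left end. It slides with about 1.5 N and stays where it is left; it starts parked near the right end.
- pointer_top (a point): middle of the top of the red pointer's grip, a block 34 (x) x 22 (y) x 36 (z) mm whose top is 39 mm above the cabinet's top; a flat nose, 10 mm high, reaches from it to 49 mm in front of its middle. Axes as the cabinet's.
- flask: stainless steel flask with black cap, upright, 72 mm across, 230 mm high; origin centre of its foot
- snow_brush: yellow snow brush lying on the shelf, 325 x 38 x 48 mm, along its x (from -170 to +155 mm); origin on its underside
- paperweight: round grey stone paperweight, 74 mm across, 37 mm high, on the cabinet's top; origin centre of its foot
- whistle: orange whistle, 58 x 22 x 26 mm, on the cabinet's top; origin on its underside
- torch: black and green torch lying along its x, 195 x 46 x 46 mm; origin on its underside
- mug: blue mug, 80 mm across, 95 mm high; origin centre of its foot

How it is judged:
On the way, in this order (a step that is already met when the one before it is completed fails the run):
1. the unlocked tray is pulled out to its stop (within 5 mm), the others closed (((value of joint tray_right above 0.105 m and value of joint each of tray_middle, tray_left below 0.01 m) or (value of joint tray_middle above 0.105 m and value of joint each of tray_right, tray_left below 0.01 m) or (value of joint tray_left above 0.105 m and value of joint each of tray_right, tray_middle below 0.01 m))), for 0.2 s.
2. the pointer stands at the green mark of that tray (within 10 mm), the tray still out ((((value of joint tray_right above 0.105 m and value of joint each of tray_middle, tray_left below 0.01 m) and value of joint pointer between 0.06 and 0.08 m) or ((value of joint tray_middle above 0.105 m and value of joint each of tray_right, tray_left below 0.01 m) and value of joint pointer between 0.16 and 0.18 m) or ((value of joint tray_left above 0.105 m and value of joint each of tray_right, tray_middle below 0.01 m) and value of joint pointer between 0.26 and 0.28 m))), for 0.2 s.
At the end, for the whole second after the job is handed in: The unlocked tray is out to its stop (within 5 mm), the two locked trays are in (under 10 mm out), the pointer stands within 10 mm of the green mark over the open tray, and trays and pointer are at rest ((((value of joint tray_right above 0.105 m and value of joint each of tray_middle, tray_left below 0.01 m) and value of joint pointer between 0.06 and 0.08 m) or ((value of joint tray_middle above 0.105 m and value of joint each of tray_right, tray_left below 0.01 m) and value of joint pointer between 0.16 and 0.18 m) or ((value of joint tray_left above 0.105 m and value of joint each of tray_right, tray_middle below 0.01 m) and value of joint pointer between 0.26 and 0.28 m)) and velocity of joint tray_right between -0.01 and 0.01 m/s and velocity of joint tray_middle between -0.01 and 0.01 m/s and velocity of joint tray_left between -0.01 and 0.01 m/s and velocity of joint pointer between -0.01 and 0.01 m/s); the robot touches nothing.
It fails at once if the robot forces the cabinet, a tray or the pointer with more than 45 N (contact force between any of the fingers, the arm and cabinet above 45 N).
It fails at once if one of the other things is moved more than 30 mm or tipped over (distance of any of flask, snow_brush, paperweight, whistle, torch, mug from where it was at the start of the episode above 0.03 m or angle between any of flask, snow_brush, paperweight, whistle, torch, mug's own z axis and vertical above 0.5 rad).
It also fails if it takes over 64 s, if anything falls off the work surface, if the arm or the gripper's body presses on something with over 40 N, if the wrist force passes 120 N, or if a joint passes its speed limit or range.

## Working session

There is one attempt and no reset: what is moved stays moved. The work goes in short steps, Python scripts to look and compute and a tool call to move; the robot and the scene stay as the last step left them, time stands still between calls to the robot, and variables do not carry over. Pictures are saved under pics/ and viewed, at most 10 in all, crops included, and the job is handed in when it is done.

Besides the shell and the picture viewer there is one more tool, called after ">>>" as name([rows], argument=value, ...), one row to a line, values as JSON. move_arm: Moves the arm, as the interface text tells. Shifts and turns lie within -1 to 1; 1 stands for 15 cm of shift or 45 degrees of turn. Its arguments: {"type":"object","properties":{"increments":{"type":"array"}},"required":["increments"]}

```bash
mkdir -p pics; cat > h.py <<'E'
import numpy as np, cv2
from bench import *
def cam(n):
    c=calibration(n); K=np.array([[c['fx'],0,c['cx']],[0,c['fy'],c['cy']],[0,0,1.]])
    return K,np.array(c['rvec'],float),np.array(c['tvec'],float)
def proj(p,n):
    K,r,t=cam(n); return cv2.projectPoints(np.array(p,float).reshape(-1,1,3),r,t,K,None)[0].reshape(-1,2)
def onz(uv,z,n):
    K,r,t=cam(n); R=cv2.Rodrigues(r)[0]; d=R.T@np.linalg.solve(K,[*uv,1]); o=-R.T@t
    return o+d*(z-o[2])/d[2]
def snap(n,f): cv2.imwrite(f'pics/{f}.png',get_image(n)[:,:,::-1])
E
python3 - <<'E'
from h import *
for n in ('side','top'):
    snap(n,n+'0')
    for l,z in [('cabinet',0),('tray_right_handle',.065),('tray_middle_handle',.065),('tray_left_handle',.065),('pointer_top',.134),('flask',0),('snow_brush',0),('paperweight',.095),('whistle',.095),('torch',0),('mug',0)]:
        for d in spot_point(l,n)[:2]: print(n,l,np.round(d['xy']),round(d['score'],2),np.round(onz(d['xy'],z,n),3))
print(state())
E
```

```text
side cabinet [275. 200.] 0.7 [ 0.703 -0.072  0.   ]
side tray_right_handle [328. 170.] 0.56 [ 0.555 -0.149  0.065]
side tray_middle_handle [324. 191.] 0.53 [ 0.559 -0.049  0.065]
side tray_left_handle [315. 214.] 0.84 [0.573 0.053 0.065]
side pointer_top [300. 139.] 0.47 [ 0.645 -0.2    0.134]
side flask [320. 376.] 0.71 [0.521 0.454 0.   ]
side flask [239. 194.] 0.42 [ 0.816 -0.085  0.   ]
side snow_brush [343. 154.] 0.59 [ 0.515 -0.341  0.   ]
side paperweight [256. 164.] 0.96 [ 0.761 -0.115  0.095]
side whistle [378. 327.] 0.65 [0.418 0.395 0.095]
side whistle [241. 194.] 0.54 [0.773 0.029 0.095]
side torch [275. 205.] 0.68 [ 0.699 -0.049  0.   ]
side torch [377. 325.] 0.55 [0.409 0.324 0.   ]
side mug [270. 328.] 0.72 [0.637 0.36  0.   ]
side mug [345. 154.] 0.21 [ 0.51  -0.343  0.   ]
top cabinet [355. 161.] 0.56 [ 0.71  -0.056  0.   ]
top cabinet [389. 216.] 0.3 [ 0.558 -0.148  0.   ]
top tray_right_handle [390. 213.] 0.82 [ 0.561 -0.143  0.065]
top tray_middle_handle [357. 211.] 0.6 [ 0.566 -0.054  0.065]
top tray_left_handle [207. 183.] 0.66 [0.637 0.341 0.065]
top tray_left_
[... 349 characters left out ...]
  ]
{'time': 1.2, 'joint_positions': array([-1.38310536e+00,  1.58392870e-01,  1.59701235e+00,  1.32027177e-05,
        1.38619749e+00, -2.10125503e-01]), 'joint_velocities': array([ 0.00158294,  0.00110767, -0.0009015 , -0.00251507, -0.00110456,
       -0.00072433]), 'effort': array([ 3.03034913e-04, -3.96012568e+01, -3.31700993e+01, -1.63735049e-04,
        6.76921954e-04,  1.95891738e-05]), 'position': array([ 0.22272583, -0.5300899 ,  0.20589696]), 'tool_rot': array([-3.14158553e+00, -1.47901993e-05,  3.97814048e-01]), 'ft_force': array([ 0.11759612, -0.94759092,  0.18502441]), 'moment': array([ 0.03065887, -0.02956409,  0.00432803]), 'grasp_force': 0.0, 'finger_gap': 1.0007201004725017}
```

View pics/top0.png

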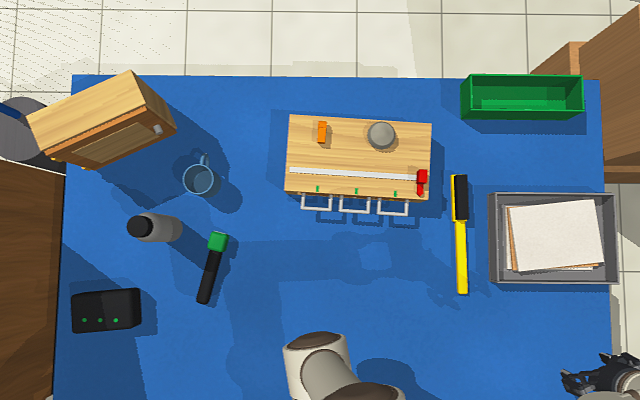

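View pics/side0.png

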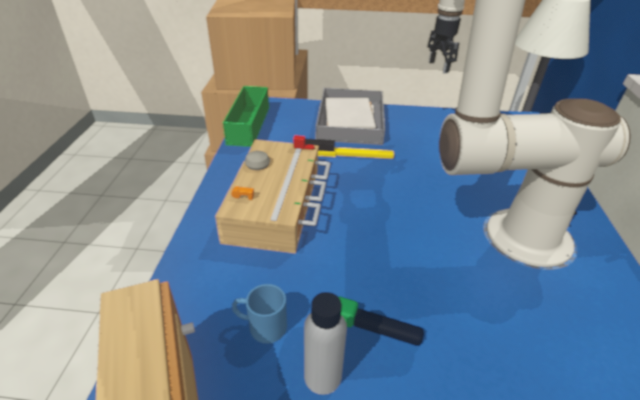

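Top view: cabinet top corners at about (289,114), (432,123), (428,200), (284,192), bars near row 210, red pointer at (422,180). The side view agrees with this. I'll enlarge for a precise fit.

```bash
python3 - <<'E'
from h import *
i=cv2.imread('pics/top0.png')[105:230,272:442]
cv2.imwrite('pics/crop.png',cv2.resize(i,None,fx=4.5,fy=4.5,interpolation=cv2.INTER_CUBIC))
for uv in [(289,114),(432,123),(428,200),(284,192)]: print(onz(uv,.095,'top'))
E
```

```text
[0.8151515  0.12474848 0.095     ]
[ 0.79500053 -0.24768922  0.095     ]
[ 0.59372702 -0.23482513  0.095     ]
[0.61087337 0.13449064 0.095     ]
```

View pics/crop.png

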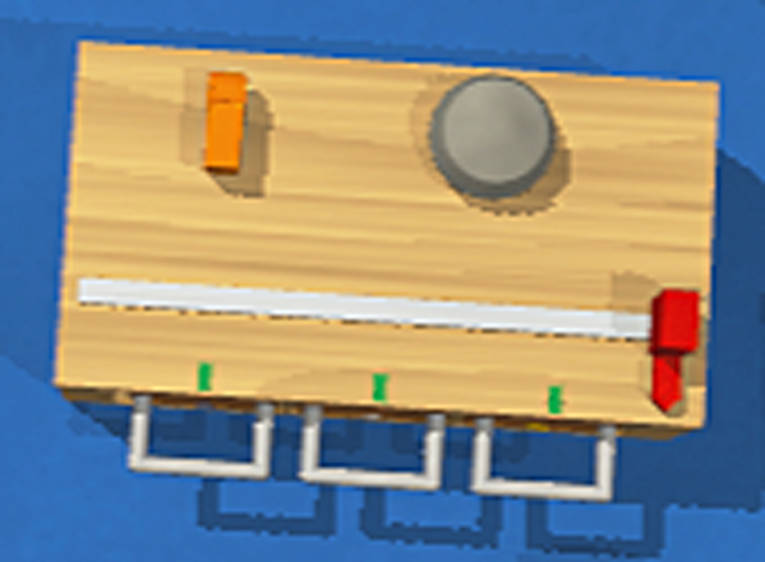

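```bash
python3 - <<'E'
from h import *
from scipy.optimize import least_squares
px=np.array([(80,42),(719,83),(704,428),(56,386),(200,467),(371,480),(543,492),(205,377),(380,388),(555,400)],float)
uv=(px+.5)/4.5-.5+[272,105]
L=np.array([(.1,.185,.095),(.1,-.185,.095),(-.1,-.185,.095),(-.1,.185,.095),(-.14,.1,.07),(-.14,0,.07),(-.14,-.1,.07),(-.093,.1,.096),(-.093,0,.096),(-.093,-.1,.096)])
def W(p,q): c,s=np.cos(p[2]),np.sin(p[2]); q=np.atleast_2d(q); return np.c_[p[0]+c*q[:,0]-s*q[:,1],p[1]+s*q[:,0]+c*q[:,1],q[:,2]]
r=least_squares(lambda p:(proj(W(p,L),'top')-uv).ravel(),[.7,-.05,-.04],loss='soft_l1'); p=r.x
print(p,np.round(r.fun.reshape(-1,2),1).tolist())
for y in (.1,0,-.1): print('bar',W(p,[-.14,y,.065]))
t=onz((np.array([675,307])+.5)/4.5-.5+[272,105],.134,'top'); c,s=np.cos(p[2]),np.sin(p[2]); d=t[:2]-p[:2]
print('ptr',t,'local',c*d[0]+s*d[1],-s*d[0]+c*d[1])
for pt in (.07,.17,.27): print(pt,W(p,[-.045,pt-.17,.134]))
E
```

```text
[ 0.70562635 -0.05553405 -0.05660082] [[0.1, -0.2], [-0.1, -0.1], [-0.2, -0.3], [-0.2, -0.5], [-0.1, -0.1], [0.2, -0.5], [0.2, -0.6], [-0.0, 0.9], [0.0, 1.1], [0.1, 1.0]]
bar [[0.5715076 0.0522257 0.065    ]]
bar [[ 0.56585054 -0.04761416  0.065     ]]
bar [[ 0.56019348 -0.14745402  0.065     ]]
ptr [ 0.65810836 -0.21046479  0.134     ] local -0.0386773695099458 -0.15737075878990445
0.07 [[ 0.65504135 -0.15282823  0.134     ]]
0.17 [[ 0.66069841 -0.05298837  0.134     ]]
0.27 [[0.66635547 0.04685149 0.134     ]]
```

>>> move_arm([
  [0, 0, 0, 0, 0.145],
  [0, 0, 0, 0, 0.145],
  [0, 0, 0, 0, 0.145],
  [0, 0, 0, 0, 0.144],
  [0, 0.188, -0.223, 0, 0],
  [0, 0.188, -0.223, 0, 0],
  [0, 0.188, -0.223, 0, 0],
  [0, 0.188, -0.223, 0, 0],
  [0, 0.188, -0.223, 0, 0],
  [0, 0.188, -0.223, 0, 0],
])

```text
time: 2.2
position: [0.4041, -0.338, 0.2061]
tool_rot: [3.141, -0.0, -0.057]
ft_force: [1.1, -1.4, -0.2]
finger_gap: -0.004
grasp_force: 0.0
```

>>> move_arm([
  [0, 0.188, -0.223, 0, 0],
  [0, 0.188, -0.223, 0, 0],
  [0, 0.188, -0.223, 0, 0],
  [0, 0.188, -0.223, 0, 0],
  [0, 0, 0, 0, 0],
  [0, 0, 0, 0, 0],
])

```text
time: 2.8
position: [0.5236, -0.2115, 0.2058]
tool_rot: [3.141, 0.0, -0.055]
ft_force: [-0.6, 0.0, 0.0]
finger_gap: -0.001
grasp_force: 0.0
```

>>> move_arm([
  [0, 0.185, -0.22, 0, 0],
  [0, 0.185, -0.22, 0, 0],
  [0, 0, 0, 0.22, 0],
  [0, 0, 0, 0.22, 0],
  [0, 0, 0, 0.22, 0],
  [0, 0, 0, 0, 0],
  [0, 0, 0, 0, 0],
])

```text
time: 3.5
position: [0.582, -0.1505, 0.1073]
tool_rot: [-3.142, 0.001, -0.058]
ft_force: [0.8, 0.1, 0.5]
finger_gap: 0.0
grasp_force: 0.0
```

```bash
python3 - <<'E'
from h import *
s=state(); print(s['position'],s['tool_rot'],s['ft_force'])
i=np.hstack([get_image('top')[105:240,272:442][:, :, ::-1],cv2.resize(get_image('side')[110:245,210:380],(170,135))[:,:,::-1]])
cv2.imwrite('pics/c2.png',cv2.resize(i,None,fx=2.3,fy=2.3,interpolation=cv2.INTER_CUBIC))
E
```

```text
[ 0.5819509  -0.15048402  0.1072737 ] [-3.14154033e+00  6.92037089e-04 -5.84310324e-02] [0.79052916 0.09958045 0.54482202]
```

View pics/c2.png

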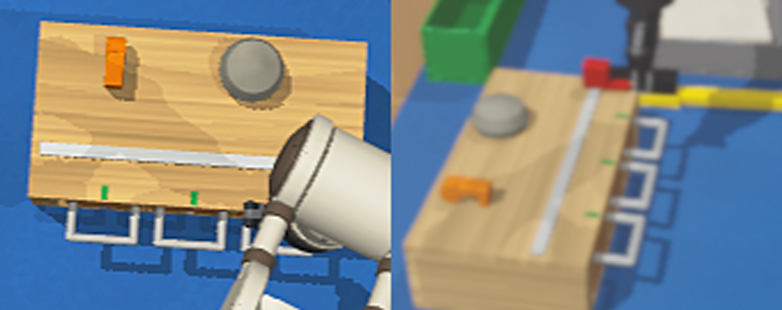

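The picture shows the fingers over the right tray's bar gap (side crop about (640,80)). The arm blocks the top view there. I'll go down gently.

>>> move_arm([
  [0, 0, 0, 0.1, 0],
  [0, 0, 0, 0.1, 0],
  [0, 0, 0, 0.07, 0],
  [0, 0, 0, 0, 0],
])

```text
time: 4.0
position: [0.5805, -0.1485, 0.0635]
tool_rot: [-3.14, 0.005, -0.057]
ft_force: [-1.0, 0.0, -0.4]
finger_gap: 0.0
grasp_force: 0.0
```

>>> move_arm([
  [0, 0, 0, 0.07, 0],
  [0, 0, 0, 0.05, 0],
  [0, 0, 0, 0, 0],
])

```text
time: 4.3
position: [0.5815, -0.149, 0.0469]
tool_rot: [-3.141, 0.002, -0.057]
ft_force: [-0.2, -0.1, -0.9]
finger_gap: 0.001
grasp_force: 0.0
```

>>> move_arm([
  [0, -0.014, 0, 0, 0],
  [0, -0.014, 0, 0, 0],
  [0, 0, 0, 0, 0],
])

```text
time: 4.6
position: [0.5783, -0.1493, 0.0489]
tool_rot: [3.141, -0.001, -0.057]
ft_force: [-0.7, 0.2, -1.1]
finger_gap: 0.002
grasp_force: 0.0
```

>>> move_arm([
  [0, -0.014, 0, 0, 0],
  [0, 0, 0, 0, 0],
])

```text
time: 4.8
position: [0.5761, -0.1491, 0.0486]
tool_rot: [3.142, -0.0, -0.057]
ft_force: [-0.4, 0.6, -0.6]
finger_gap: 0.002
grasp_force: 0.0
```

>>> move_arm([
  [0, -0.014, 0, 0, 0],
  [0, 0, 0, 0, 0],
])

```text
time: 5.0
position: [0.5739, -0.1489, 0.0484]
tool_rot: [-3.142, 0.0, -0.057]
ft_force: [-0.1, 0.7, 0.4]
finger_gap: 0.002
grasp_force: 0.0
```

>>> move_arm([
  [0, -0.01, 0, 0, 0],
  [0, 0, 0, 0, 0],
])

```text
time: 5.2
position: [0.5724, -0.1488, 0.0483]
tool_rot: [-3.142, 0.0, -0.057]
ft_force: [0.8, -0.6, 0.4]
finger_gap: 0.004
grasp_force: 0.0
```

>>> move_arm([
  [0, -0.01, 0, 0, 0],
  [0, 0, 0, 0, 0],
])

```text
time: 5.4
position: [0.571, -0.1488, 0.0484]
tool_rot: [-3.142, 0.0, -0.057]
ft_force: [0.9, -0.1, 0.2]
finger_gap: 0.002
grasp_force: 0.0
```

>>> move_arm([
  [0, -0.01, 0, 0, 0],
  [0, 0, 0, 0, 0],
])

```text
time: 5.6
position: [0.5694, -0.1487, 0.0484]
tool_rot: [-3.142, 0.0, -0.057]
ft_force: [-0.4, -0.1, 1.0]
finger_gap: 0.002
grasp_force: 0.0
```

>>> move_arm([
  [0, -0.01, 0, 0, 0],
  [0, 0, 0, 0, 0],
])

```text
time: 5.8
position: [0.5679, -0.1486, 0.0484]
tool_rot: [-3.142, 0.0, -0.057]
ft_force: [0.2, -0.2, -0.1]
finger_gap: 0.0
grasp_force: 0.0
```

>>> move_arm([
  [0, -0.007, 0, 0, 0],
  [0, 0, 0, 0, 0],
])

```text
time: 6.0
position: [0.567, -0.1485, 0.0484]
tool_rot: [-3.142, 0.0, -0.057]
ft_force: [-0.3, 0.5, -0.3]
finger_gap: 0.003
grasp_force: 0.0
```

```bash
python3 - <<'E'
from h import *
i=np.hstack([get_image('top')[165:245,272:442][:, :, ::-1],cv2.resize(get_image('side')[130:230,260:380],(170,80*170//120))[:80,:,::-1] if 0 else get_image('side')[130:210,230:400][:,:,::-1]])
cv2.imwrite('pics/c3.png',cv2.resize(i,None,fx=2.35,fy=2.35,interpolation=cv2.INTER_CUBIC))
i=get_image('side')[130:225,270:370][:,:,::-1]
cv2.imwrite('pics/c4.png',cv2.resize(i,None,fx=6,fy=6,interpolation=cv2.INTER_CUBIC))
E
```

```text
(no output)
```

View pics/c4.png

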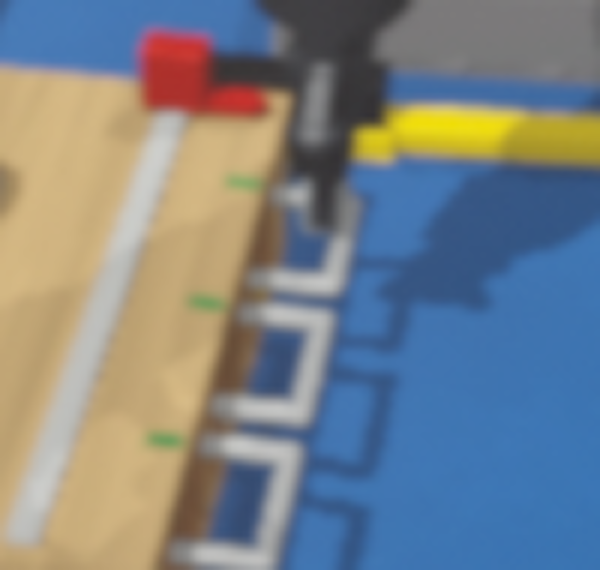

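The fingers stand inside the right tray's loop (crop (325,215)), just behind the bar. I'll keep tugging.

>>> move_arm([
  [0, -0.01, 0, 0, 0],
  [0, 0, 0, 0, 0],
])

```text
time: 6.35
position: [0.5654, -0.1484, 0.0484]
tool_rot: [-3.141, 0.0, -0.057]
ft_force: [0.3, 0.7, 0.7]
finger_gap: 0.004
grasp_force: 0.0
```

>>> move_arm([
  [0, -0.01, 0, 0, 0],
  [0, 0, 0, 0, 0],
])

```text
time: 6.55
position: [0.5638, -0.1484, 0.0484]
tool_rot: [-3.142, 0.0, -0.057]
ft_force: [0.1, -0.6, -0.2]
finger_gap: -0.002
grasp_force: 0.0
```

>>> move_arm([
  [0, -0.01, 0, 0, 0],
  [0, 0, 0, 0, 0],
])

```text
time: 6.75
position: [0.5624, -0.1483, 0.0484]
tool_rot: [-3.142, 0.0, -0.057]
ft_force: [-0.4, 0.2, -1.1]
finger_gap: -0.002
grasp_force: 0.0
```

>>> move_arm([
  [0, -0.01, 0, 0, 0],
  [0, -0.01, 0, 0, 0],
])

```text
time: 6.95
position: [0.5595, -0.1481, 0.0484]
tool_rot: [-3.142, 0.0, -0.057]
ft_force: [-0.1, 0.1, 1.0]
finger_gap: -0.002
grasp_force: 0.0
```

```bash
python3 - <<'E'
from h import *
s=state(); print(s['position'],s['ft_force'])
i=get_image('side')[130:225,270:370][:,:,::-1]
cv2.imwrite('pics/c5.png',cv2.resize(i,None,fx=6,fy=6,interpolation=cv2.INTER_CUBIC))
for n in('side','top'): print(n,[(np.round(d['xy'],1),d['score'],onz(d['xy'],.065,n)) for d in spot_point('tray_right_handle',n)[:2]])
E
```

```text
[ 0.55946261 -0.1481348   0.04840008] [-0.08290143  0.1332013   1.04773711]
side [(array([327.4, 171.2]), 0.57, array([ 0.55631375, -0.14394592,  0.065     ]))]
top [(array([459.9, 231.2]), 0.58, array([ 0.51530041, -0.32438246,  0.065     ])), (array([389.9, 215. ]), 0.4, array([ 0.55598481, -0.14155584,  0.065     ]))]
```

View pics/c5.png

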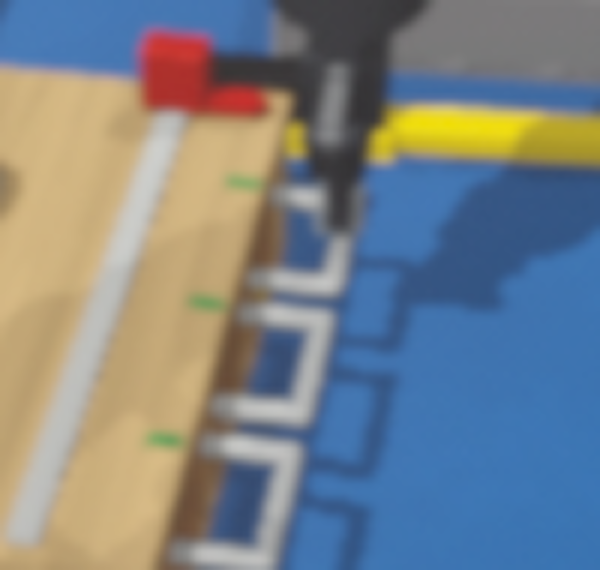

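```bash
python3 - <<'E'
from h import *
f=lambda p:(proj(p,'side')-[270,130])*6
p=state()['position']
print('tcp',f(p)); print('bar mid R, z.065',f([.5602,-.1475,.065])); print('R bar ends',f([[.5582,-.1834,.065],[.5622,-.1116,.065]]))
print('M bar ends',f([[.5638,-.0835,.065],[.5679,-.0117,.065]]))
print('L',f([[.5695,.0163,.065],[.5735,.0882,.065]]))
p=np.array(p);print('tcp .08',f(p+[0,0,.03]),f(p+[-.011,-.0145,0]),f(p+[-.011,.0145,0]),f(p+[.011,.0145,0]))
E
```

```text
tcp [[337.6724824  269.19359085]]
bar mid R, z.065 [[337.13391615 242.51010252]]
R bar ends [[346.90749493 202.06668945]
 [326.91732427 284.78671941]]
M bar ends [[318.5190737  319.23369674]
 [295.59012704 413.17313389]]
L [[286.03323252 452.31712014]
 [259.97729932 560.10716053]]
tcp .08 [[339.63952174 219.53040874]] [[361.84505227 253.99712739]] [[357.47448643 287.85963858]] [[313.09896079 284.64211888]]
```

The fingertip shows at row 232 of the crop, right over the bar. The projected TCP is at row 269, so the real tip is about 22 mm higher than reported and rode over the bar. I'll go back and hook about 15 mm lower.

>>> move_arm([
  [0, 0, 0, -0.07, 0],
  [0, 0.075, 0, 0, 0],
  [0, 0.07, 0, 0, 0],
  [0, 0, 0, 0.07, 0],
  [0, 0, 0, 0, 0],
])

```text
time: 7.6
position: [0.58, -0.1488, 0.0469]
tool_rot: [-3.14, 0.003, -0.057]
ft_force: [-1.2, 0.2, 0.3]
finger_gap: 0.001
grasp_force: 0.0
```

>>> move_arm([
  [0, 0, 0, 0.03, 0],
  [0, 0, 0, 0.03, 0],
  [0, 0, 0, 0, 0],
])

```text
time: 7.9
position: [0.5803, -0.149, 0.0384]
tool_rot: [-3.141, 0.002, -0.057]
ft_force: [-0.4, 0.1, -0.0]
finger_gap: -0.002
grasp_force: 0.0
```

>>> move_arm([
  [0, 0, 0, 0.02, 0],
  [0, 0, 0, 0.02, 0],
  [0, 0, 0, 0, 0],
])

```text
time: 8.2
position: [0.5809, -0.1492, 0.0329]
tool_rot: [-3.141, 0.001, -0.057]
ft_force: [-0.2, -0.3, 0.6]
finger_gap: -0.001
grasp_force: 0.0
```

```bash
python3 - <<'E'
from h import *
p=state()['position']; print(p,state()['ft_force'])
i=get_image('side')[110:205,270:370][:,:,::-1]
cv2.imwrite('pics/c6.png',cv2.resize(i,None,fx=6,fy=6,interpolation=cv2.INTER_CUBIC))
print((proj([p,p+[0,0,.02],p+[0,0,.073]],'side')-[270,110])*6)
E
```

```text
[ 0.58089929 -0.14920755  0.03289396] [-0.18139266 -0.27927412  0.55545838]
[[294.38989898 409.91384863]
 [295.24365309 377.50873233]
 [297.59197889 288.37560809]]
```

View pics/c6.png

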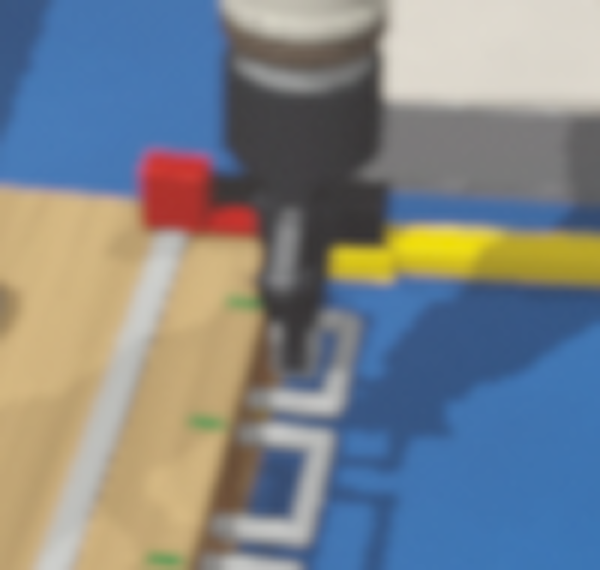

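The tip is in the loop, at about z 0.056 (crop (296,372)), and the body is well clear of the cabinet. I'll go 6 mm lower, then tug in small steps.

>>> move_arm([
  [0, 0, 0, 0.02, 0],
  [0, 0, 0, 0.02, 0],
  [0, -0.014, 0, 0, 0],
  [0, -0.014, 0, 0, 0],
  [0, 0, 0, 0, 0],
])

```text
time: 8.75
position: [0.5768, -0.1491, 0.0274]
tool_rot: [-3.142, 0.0, -0.057]
ft_force: [-0.9, 0.4, 0.2]
finger_gap: 0.002
grasp_force: 0.0
```

>>> move_arm([
  [0, -0.01, 0, 0, 0],
  [0, 0, 0, 0, 0],
])

```text
time: 8.95
position: [0.5755, -0.1491, 0.0275]
tool_rot: [-3.142, -0.0, -0.057]
ft_force: [-0.0, -0.4, -0.1]
finger_gap: -0.001
grasp_force: 0.0
```

>>> move_arm([
  [0, -0.01, 0, 0, 0],
  [0, 0, 0, 0, 0],
])

```text
time: 9.15
position: [0.5741, -0.149, 0.0275]
tool_rot: [3.142, -0.0, -0.057]
ft_force: [0.3, -0.4, 0.6]
finger_gap: -0.001
grasp_force: 0.1
```

>>> move_arm([
  [0, -0.01, 0, 0, 0],
  [0, 0, 0, 0, 0],
])

```text
time: 9.35
position: [0.5729, -0.1489, 0.0276]
tool_rot: [3.141, -0.001, -0.057]
ft_force: [1.3, 0.0, -0.9]
finger_gap: -0.002
grasp_force: 0.8
```

>>> move_arm([
  [0, -0.01, 0, 0, 0],
  [0, 0, 0, 0, 0],
])

```text
time: 9.55
position: [0.5712, -0.1489, 0.0276]
tool_rot: [3.141, -0.0, -0.057]
ft_force: [1.2, -0.2, 0.2]
finger_gap: -0.001
grasp_force: 0.8
```

>>> move_arm([
  [0, -0.01, 0, 0, 0],
  [0, 0, 0, 0, 0],
])

```text
time: 9.75
position: [0.5711, -0.1489, 0.0277]
tool_rot: [3.141, -0.004, -0.057]
ft_force: [6.9, -0.1, -3.7]
finger_gap: 0.001
grasp_force: 3.5
```

>>> move_arm([
  [0, -0.01, 0, 0, 0],
  [0, 0, 0, 0, 0],
])

```text
time: 9.95
position: [0.5711, -0.1489, 0.0279]
tool_rot: [3.141, -0.008, -0.058]
ft_force: [12.3, -0.0, -8.8]
finger_gap: -0.001
grasp_force: 6.1
```

>>> move_arm([
  [0, -0.007, 0, 0, 0],
  [0, 0, 0, 0, 0],
])

```text
time: 10.15
position: [0.5711, -0.149, 0.0279]
tool_rot: [3.141, -0.01, -0.058]
ft_force: [16.2, 0.2, -10.5]
finger_gap: 0.002
grasp_force: 7.9
```

Right tray is locked: it stopped dead after about 3 mm and the force rose to 16 N. I'll let go and move to the middle tray.

>>> move_arm([
  [0, 0.03, 0, 0, 0],
  [0, 0.06, 0, 0, 0],
  [0, 0, 0, -0.17, 0],
  [0, 0, 0, -0.17, 0],
  [0, 0, -0.222, 0, 0],
  [0, 0, -0.222, 0, 0],
  [0, 0, -0.222, 0, 0],
  [0, 0, 0, 0, 0],
  [0, 0, 0, 0, 0],
])

```text
time: 11.05
position: [0.586, -0.0492, 0.0782]
tool_rot: [3.141, 0.001, -0.055]
ft_force: [0.7, 0.2, -0.4]
finger_gap: -0.0
grasp_force: 0.0
```

>>> move_arm([
  [0, 0, 0, 0.12, 0],
  [0, 0, 0, 0.11, 0],
  [0, 0, 0, 0.11, 0],
  [0, 0, 0, 0, 0],
])

```text
time: 11.45
position: [0.584, -0.0503, 0.0248]
tool_rot: [-3.141, 0.005, -0.058]
ft_force: [-0.2, 0.5, -0.8]
finger_gap: -0.001
grasp_force: 0.0
```

>>> move_arm([
  [0, -0.015, 0, 0, 0],
  [0, -0.015, 0, 0, 0],
  [0, -0.015, 0, 0, 0],
  [0, 0, 0, 0, 0],
])

```text
time: 11.85
position: [0.5799, -0.0495, 0.0283]
tool_rot: [3.141, -0.001, -0.057]
ft_force: [-0.2, 0.1, -0.0]
finger_gap: 0.005
grasp_force: 0.0
```

>>> move_arm([
  [0, -0.015, 0, 0, 0],
  [0, 0, 0, 0, 0],
])

```text
time: 12.05
position: [0.5778, -0.0493, 0.0281]
tool_rot: [3.141, -0.002, -0.057]
ft_force: [0.6, -0.8, 0.8]
finger_gap: -0.001
grasp_force: 0.7
```

>>> move_arm([
  [0, -0.01, 0, 0, 0],
  [0, 0, 0, 0, 0],
])

```text
time: 12.25
position: [0.5768, -0.0493, 0.0281]
tool_rot: [3.141, -0.003, -0.057]
ft_force: [3.7, 0.3, 1.2]
finger_gap: 0.0
grasp_force: 1.9
```

>>> move_arm([
  [0, -0.01, 0, 0, 0],
  [0, 0, 0, 0, 0],
])

```text
time: 12.45
position: [0.5767, -0.0493, 0.0282]
tool_rot: [3.141, -0.006, -0.057]
ft_force: [8.2, -0.5, -2.1]
finger_gap: -0.0
grasp_force: 4.5
```

The middle tray is locked too (stops at x = 0.5768, 8 N). Now the left tray.

>>> move_arm([
  [0, 0.03, 0, 0, 0],
  [0, 0.05, 0, 0, 0],
  [0, 0, 0, -0.17, 0],
  [0, 0, 0, -0.17, 0],
  [0, 0, -0.222, 0, 0],
  [0, 0, -0.222, 0, 0],
  [0, 0, -0.222, 0, 0],
  [0, 0, 0, 0, 0],
  [0, 0, 0, 0, 0],
])

```text
time: 13.35
position: [0.5913, 0.0506, 0.0778]
tool_rot: [3.141, 0.002, -0.055]
ft_force: [0.1, -0.0, -0.5]
finger_gap: -0.002
grasp_force: 0.0
```

>>> move_arm([
  [0, 0, 0, 0.12, 0],
  [0, 0, 0, 0.11, 0],
  [0, 0, 0, 0.11, 0],
  [0, 0, 0, 0, 0],
  [0, -0.015, 0, 0, 0],
  [0, -0.015, 0, 0, 0],
  [0, -0.015, 0, 0, 0],
  [0, 0, 0, 0, 0],
])

```text
time: 14.15
position: [0.5855, 0.0505, 0.0282]
tool_rot: [3.141, -0.001, -0.057]
ft_force: [0.9, -0.6, 0.7]
finger_gap: -0.001
grasp_force: 0.0
```

>>> move_arm([
  [0, -0.015, 0, 0, 0],
  [0, -0.01, 0, 0, 0],
  [0, 0, 0, 0, 0],
])

```text
time: 14.45
position: [0.582, 0.0507, 0.028]
tool_rot: [3.141, -0.002, -0.057]
ft_force: [3.0, -0.9, 0.7]
finger_gap: 0.001
grasp_force: 0.9
```

>>> move_arm([
  [0, -0.01, 0, 0, 0],
  [0, -0.01, 0, 0, 0],
  [0, 0, 0, 0, 0],
])

```text
time: 14.75
position: [0.5783, 0.0509, 0.0275]
tool_rot: [3.142, -0.0, -0.057]
ft_force: [1.8, -0.2, 2.1]
finger_gap: -0.0
grasp_force: 0.9
```

The left tray runs freely at 2 N. Pull it out smoothly, slowing near the stop.

>>> move_arm([
  [0, -0.03, 0, 0, 0],
  [0, -0.06, 0, 0, 0],
  [0, -0.08, 0, 0, 0],
  [0, -0.08, 0, 0, 0],
  [0, -0.08, 0, 0, 0],
  [0, -0.08, 0, 0, 0],
  [0, -0.08, 0, 0, 0],
  [0, -0.06, 0, 0, 0],
  [0, -0.03, 0, 0, 0],
  [0, 0, 0, 0, 0],
])

```text
time: 15.75
position: [0.4902, 0.0561, 0.027]
tool_rot: [-3.141, 0.002, -0.057]
ft_force: [-0.6, -0.3, 0.1]
finger_gap: -0.001
grasp_force: 0.0
```

>>> move_arm([
  [0, -0.02, 0, 0, 0],
  [0, -0.02, 0, 0, 0],
  [0, -0.02, 0, 0, 0],
  [0, 0, 0, 0, 0],
])

```text
time: 16.15
position: [0.4819, 0.0565, 0.0272]
tool_rot: [-3.142, 0.001, -0.057]
ft_force: [-0.0, 0.8, 0.2]
finger_gap: -0.002
grasp_force: 0.0
```

>>> move_arm([
  [0, -0.01, 0, 0, 0],
  [0, 0, 0, 0, 0],
])

```text
time: 16.35
position: [0.481, 0.0565, 0.0274]
tool_rot: [-3.142, 0.0, -0.057]
ft_force: [0.3, 0.7, -1.5]
finger_gap: 0.005
grasp_force: 0.5
```

>>> move_arm([
  [0, -0.02, 0, 0, 0],
  [0, -0.01, 0, 0, 0],
  [0, 0, 0, 0, 0],
])

```text
time: 16.65
position: [0.4764, 0.0567, 0.0275]
tool_rot: [3.141, 0.0, -0.057]
ft_force: [-0.5, 0.6, -0.9]
finger_gap: 0.0
grasp_force: 0.5
```

>>> move_arm([
  [0, -0.01, 0, 0, 0],
  [0, 0, 0, 0, 0],
])

```text
time: 16.85
position: [0.4754, 0.0567, 0.0275]
tool_rot: [3.142, -0.001, -0.057]
ft_force: [3.5, 0.1, -2.6]
finger_gap: 0.0
grasp_force: 1.6
```

>>> move_arm([
  [0, -0.01, 0, 0, 0],
  [0, 0, 0, 0, 0],
])

```text
time: 17.05
position: [0.4754, 0.0567, 0.0278]
tool_rot: [-3.142, -0.005, -0.057]
ft_force: [8.1, 0.6, -5.5]
finger_gap: 0.0
grasp_force: 4.1
```

>>> move_arm([
  [0, -0.01, 0, 0, 0],
  [0, 0, 0, 0, 0],
])

```text
time: 17.25
position: [0.4754, 0.0567, 0.0281]
tool_rot: [-3.141, -0.008, -0.058]
ft_force: [12.5, -1.0, -9.8]
finger_gap: -0.001
grasp_force: 6.3
```

The tray is at its stop: 0.5849 − 0.4754 ≈ 0.110 m, and the force is rising. Let go, lift, and go to the right side of the pointer.

>>> move_arm([
  [0, 0.03, 0, 0, 0],
  [0, 0.04, 0, 0, 0],
  [0, 0, 0, 0, 0],
  [0, 0, 0, -0.2, 0],
  [0, 0, 0, -0.3, 0],
  [0, 0, 0, -0.3, 0],
  [0, 0, 0, -0.22, 0],
])

```text
time: 17.95
position: [0.4829, 0.0564, 0.1833]
tool_rot: [3.141, -0.002, -0.057]
ft_force: [-0.2, -0.2, 0.3]
finger_gap: 0.0
grasp_force: 0.0
```

>>> move_arm([
  [0, 0.153, 0.247, 0, 0],
  [0, 0.153, 0.247, 0, 0],
  [0, 0.153, 0.247, 0, 0],
  [0, 0.153, 0.247, 0, 0],
  [0, 0.153, 0.247, 0, 0],
  [0, 0.153, 0.247, 0, 0],
  [0, 0.153, 0.247, 0, 0],
  [0, 0.153, 0.247, 0, 0],
  [0, 0, 0, 0, 0],
  [0, 0, 0, 0, 0],
])

```text
time: 18.95
position: [0.6484, -0.2503, 0.1791]
tool_rot: [-3.14, 0.002, -0.058]
ft_force: [0.0, 0.7, -0.3]
finger_gap: 0.004
grasp_force: 0.0
```

```bash
python3 - <<'E'
from h import *
p=state()['position']; print(p,state()['tool_rot'])
a=np.array(p)
i=get_image('side')[60:190,240:410][:,:,::-1]; j=get_image('top')[100:265,272:442][:,:,::-1]
k=np.hstack([np.vstack([i,np.zeros((35,170,3),np.uint8)]),j])
cv2.imwrite('pics/c7.png',cv2.resize(k,None,fx=2.35,fy=2.35,interpolation=cv2.INTER_CUBIC))
print((proj([a,a+[0,0,.023]],'side')-[240,60])*2.35)
E
```

```text
[ 0.64840167 -0.25030681  0.17905305] [-3.14002807e+00  2.39958556e-03 -5.81197623e-02]
[[143.11984412 135.1625234 ]
 [143.00660899 118.75686627]]
```

View pics/c7.png

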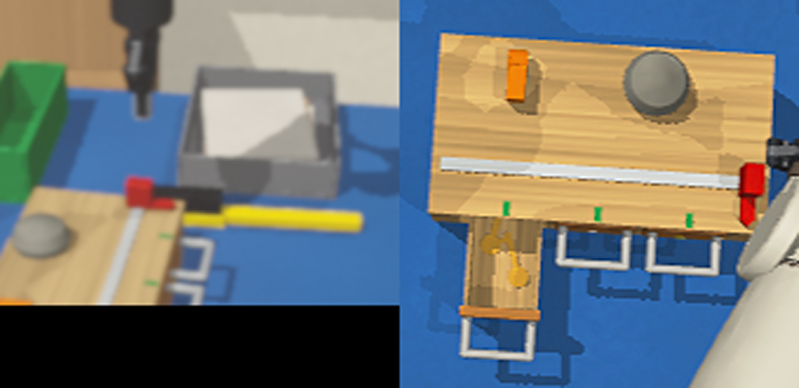

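The left tray is out in the top view, the others are in, and the fingertips are to the right of the red pointer. Side tip (143,117) again fits TCP + 23 mm. I'll go down and push left gently.

>>> move_arm([
  [0, 0, 0, 0.25, 0],
  [0, 0, 0, 0.25, 0],
  [0, 0, 0, 0.13, 0],
  [0, 0, 0, 0, 0],
  [0, 0, 0, 0, 0],
])

```text
time: 19.55
position: [0.6492, -0.2491, 0.087]
tool_rot: [3.141, -0.001, -0.056]
ft_force: [-0.1, -0.1, -0.2]
finger_gap: 0.003
grasp_force: 0.0
```

>>> move_arm([
  [0, 0, -0.03, 0, 0],
  [0, 0, -0.03, 0, 0],
  [0, 0, -0.02, 0, 0],
  [0, 0, 0, 0, 0],
])

```text
time: 19.95
position: [0.6503, -0.2377, 0.087]
tool_rot: [3.141, -0.001, -0.056]
ft_force: [0.6, -0.5, -0.7]
finger_gap: -0.005
grasp_force: 0.0
```

>>> move_arm([
  [0, 0, -0.02, 0, 0],
  [0, 0, -0.02, 0, 0],
  [0, 0, 0, 0, 0],
])

```text
time: 20.25
position: [0.6501, -0.2318, 0.086]
tool_rot: [-3.142, -0.0, -0.057]
ft_force: [0.4, -0.6, 1.1]
finger_gap: -0.001
grasp_force: 0.2
```

>>> move_arm([
  [0, 0, -0.02, 0, 0],
  [0, 0, -0.02, 0, 0],
])

```text
time: 20.45
position: [0.6504, -0.2261, 0.086]
tool_rot: [3.141, -0.0, -0.057]
ft_force: [0.3, -1.7, 1.3]
finger_gap: -0.0
grasp_force: 0.9
```

>>> move_arm([
  [0, 0, -0.04, 0, 0],
  [0, 0, -0.08, 0, 0],
  [0, 0, -0.1, 0, 0],
  [0, 0, -0.1, 0, 0],
  [0, 0, -0.1, 0, 0],
  [0, 0, -0.1, 0, 0],
  [0, 0, -0.1, 0, 0],
  [0, 0, -0.1, 0, 0],
  [0, 0, -0.1, 0, 0],
  [0, 0, -0.1, 0, 0],
])

```text
time: 21.45
position: [0.6582, -0.087, 0.0859]
tool_rot: [3.142, 0.0, -0.057]
ft_force: [0.1, -3.4, 1.8]
finger_gap: -0.001
grasp_force: 1.2
```

>>> move_arm([
  [0, 0, -0.1, 0, 0],
  [0, 0, -0.1, 0, 0],
  [0, 0, -0.1, 0, 0],
  [0, 0, -0.1, 0, 0],
  [0, 0, -0.08, 0, 0],
  [0, 0, -0.05, 0, 0],
  [0, 0, -0.03, 0, 0],
  [0, 0, -0.02, 0, 0],
  [0, 0, 0, 0, 0],
])

```text
time: 22.35
position: [0.663, -0.001, 0.0856]
tool_rot: [-3.141, 0.001, -0.057]
ft_force: [-0.0, -0.1, -0.7]
finger_gap: 0.001
grasp_force: 0.0
```

```bash
python3 - <<'E'
from h import *
P=(.70563,-.05553,-.0566); c,s=np.cos(P[2]),np.sin(P[2])
loc=lambda q:(c*(q[0]-P[0])+s*(q[1]-P[1]),-s*(q[0]-P[0])+c*(q[1]-P[1]))
p=state()['position']; print(p,loc(p),state()['ft_force'])
for n in('side','top'): print(n,[(np.round(d['xy'],1),d['score'],loc(onz(d['xy'],.134,n))) for d in spot_point('pointer_top',n)[:2]])
im=get_image('top')
m=cv2.inRange(cv2.cvtColor(im,cv2.COLOR_RGB2HSV),(0,200,120),(4,255,255))[140:210,270:440]
ys,xs=np.nonzero(m); print(len(xs), xs.min()+270 if len(xs) else 0, xs.max()+270 if len(xs) else 0)
E
```

```text
[ 0.66299757 -0.0009905   0.08559489] (np.float64(-0.0456494505440207), np.float64(0.052040458471417035)) [-0.01152147 -0.12254342 -0.67925009]
side [(array([299.2, 137.7]), 0.56, (np.float64(-0.04846429441044198), np.float64(-0.15609186972073882)))]
top [(array([424.2, 175.4]), 0.68, (np.float64(-0.0446993254484776), np.float64(-0.16410980862867575)))]
82 323 330
```

```bash
cat >> h.py <<'E'
P=(.70563,-.05553,-.0566); c_,s_=np.cos(P[2]),np.sin(P[2])
loc=lambda q:np.round((c_*(q[0]-P[0])+s_*(q[1]-P[1]),-s_*(q[0]-P[0])+c_*(q[1]-P[1])),4)
E
python3 - <<'E'
from h import *
for n in('side','top'):
    im=get_image(n); print(n,[(np.round(d['xy'],1),d['score'],loc(onz(d['xy'],.134,n))) for d in spot_point('pointer_top',n)[:2]])
cv2.imwrite('pics/c8.png',cv2.resize(im[100:265,272:442][:,:,::-1],None,fx=3.6,fy=3.6,interpolation=cv2.INTER_CUBIC))
E
```

```text
side [(array([282.9, 185.7]), 0.71, array([-0.052 ,  0.0841]))]
top [(array([326. , 169.1]), 0.5, array([-0.0451,  0.081 ]))]
```

View pics/c8.png

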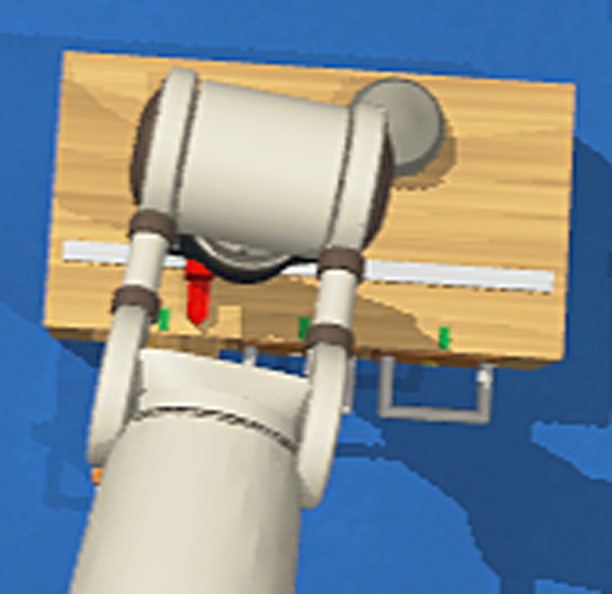

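The nose is at column 200 and the left green mark at column 163, about 26 mm short. That agrees with the finger position plus the 22 mm offset. I'll push on 25 mm.

>>> move_arm([
  [0, 0, -0.03, 0, 0],
  [0, 0, -0.04, 0, 0],
  [0, 0, -0.04, 0, 0],
  [0, 0, -0.025, 0, 0],
  [0, 0, -0.015, 0, 0],
  [0, 0, -0.01, 0, 0],
  [0, 0, 0, 0, 0],
  [0, 0, 0, 0, 0],
])

```text
time: 23.5
position: [0.6646, 0.0229, 0.0861]
tool_rot: [-3.141, -0.0, -0.057]
ft_force: [-1.1, 0.6, 0.2]
finger_gap: -0.001
grasp_force: 0.0
```

>>> move_arm([
  [0, 0, 0.03, 0, 0],
  [0, 0, 0.05, 0, 0],
  [0, 0, 0.05, 0, 0],
  [0, 0, 0, -0.2, 0],
  [0, 0, 0, -0.3, 0],
  [0, 0, 0, -0.3, 0],
  [0, 0, 0.3, 0, 0],
  [0, 0, 0.3, 0, 0],
  [0, 0, 0.3, 0, 0],
  [0, 0, 0.3, 0, 0],
])

```text
time: 24.5
position: [0.6527, -0.179, 0.2061]
tool_rot: [3.141, -0.0, -0.057]
ft_force: [0.2, -0.3, 0.7]
finger_gap: 0.0
grasp_force: 0.0
```

>>> move_arm([
  [0, 0, 0.3, 0, 0],
  [0, -0.15, 0.2, 0, 0],
  [0, -0.15, 0.2, 0, 0],
  [0, 0, 0, 0, 0],
  [0, 0, 0, 0, 0],
  [0, 0, 0, 0, 0],
])

```text
time: 25.1
position: [0.6026, -0.2785, 0.206]
tool_rot: [-3.141, -0.0, -0.057]
ft_force: [-0.6, -0.1, 0.6]
finger_gap: -0.0
grasp_force: 0.0
```

```bash
python3 - <<'E'
from h import *
print(state()['position'])
for n in('side','top'):
    im=get_image(n)
    for l in('pointer_top',): print(n,[(np.round(d['xy'],1),d['score'],loc(onz(d['xy'],.134,n))) for d in spot_point(l,n)[:2]])
cv2.imwrite('pics/c9.png',cv2.resize(im[100:265,272:442][:,:,::-1],None,fx=3.6,fy=3.6,interpolation=cv2.INTER_CUBIC))
E
```

```text
[ 0.60261957 -0.27845342  0.20598475]
side [(array([277.6, 189. ]), 0.75, array([-0.0418,  0.0999])), (array([326.1, 189.5]), 0.68, array([-0.1627,  0.0802]))]
top [(array([318.3, 170.3]), 0.59, array([-0.0493,  0.0999])), (array([205.5, 181.8]), 0.57, array([-0.0966,  0.3775]))]
```

View pics/c9.png

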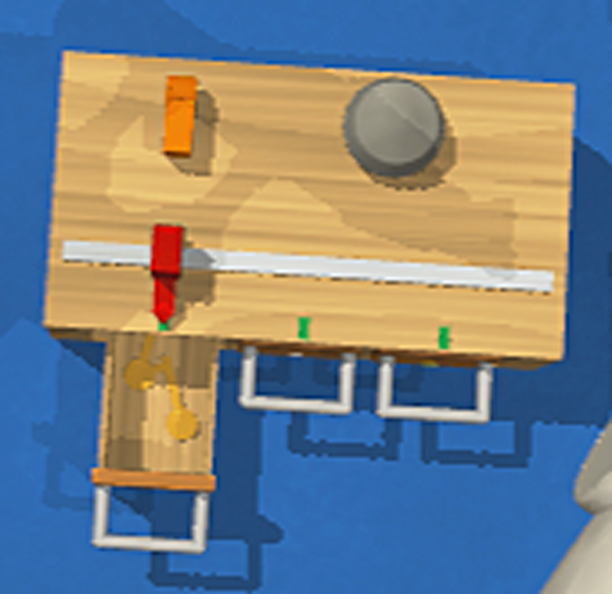

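The pointer's nose is on the left mark ((163,322), local y 0.0999). The left tray is fully out, the others are in, and nothing else has moved. The arm is clear.

```bash
python3 -c "from bench import *; print(hand_in())"
```

```text
the job is handed in; nothing more can be done
None
```

The left tray (blue dot) was the unlocked one: it is pulled out to its stop, the red pointer stands at its green mark, and the job is handed in (no verdict was returned).

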